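# Move a push-fit stop end from one purge outlet to the other

### The job

We are changing over the laser's dry-air purge outlets: take the push-fit stop end off the capped outlet tube by keeping its collet ring pressed into its body while you draw it straight off, gently and without wrenching at the tube. Then push it gently fully home on the open outlet tube, so that its collet ring springs back out and it holds, and let go; leave everything else where it is.

Things in the scene. Friction and masses are not known exactly. Their poses are not given: they have to be found in the camera images.
- stop_end: White plastic push-fit stop end (blanking cap), 34 mm across, body 36 mm long, about 110 g, lying level on a tube. Origin on its axis at the stop inside, where the end of a fully home tube bears; +x points out of its mouth, along the tube to the manifold. Mouth face of the body at x = +24 mm. Bore 16 mm. Jaws inside hold the tube's groove: pulled by the body alone it stays locked (1 mm play)
- stop_end_back (a point): Centre of the stop end's flat closed end face, 34 mm across, 12 mm behind the stop end's origin (x = -12 mm). From here to the ring's outer face it is 42 mm with the ring out, 39 mm pressed. A rubber seal inside drags on the tube: pushing on, some 5 N (up to 10 if askew) are felt 5 to 3 mm short of home as the tapered end enters it, then 2 to 4 N until the solid stop, where 10 N of push is plenty
- collet (a joint): The collet ring's travel in m: 0 fully out, 0.003 fully pressed into the body. Sprung: 2.6 N starts it, 10.5 N holds it in. From 0.0022 the jaws are clear of the tube. Let go, it springs out and the jaws close, into the groove if the tube is within 1 mm of home. Pushing the stop end onto a tube also rides the jaws over the tapered end; on a tube it reads 0 only with the jaws in the groove
- collet_face (a point): Centre of the outer face of the grey collet ring at the stop end's mouth, facing the manifold; same axes. Flange 29 mm across, 3 mm thick, standing 7 mm proud of the 15 mm tube all round; 30 mm from the stop end's origin when out, 27 mm pressed (then still 3 mm off the body's face). Beyond it 34 to 46 mm of bare tube run to the nut on the manifold
- outlet_a_end (a point): Centre of the end face of the tube on which the stop end sits at the start (left or right place on the manifold): rigid stainless tube, fixed, level, 15 mm across, axis 65 mm above the table. +x points along the tube into the manifold. The end is tapered to 10.4 mm over its last 4 mm; a groove 11 mm across and 5 mm wide is centred 15 mm from the end
- outlet_b_end (a point): The same point and axes on the other outlet tube, which is open at the start: alike, parallel, same height, 110 mm to the side. The two stick out unequally, 74 to 86 mm ahead of the manifold bar's front face, of which the brass nut (27 mm across) takes 10 mm
- manifold: Purge manifold, fixed: aluminium bar 40 x 240 x 40 mm on two feet, top 85 mm above the table, outlets on its front (-x) face. Origin on the table under the bar's centre, +y along the bar. At its +y end a brass valve and lever (to 95 mm high), at its -y end a pressure gauge (to 123 mm high, 136 mm from the centre)
- union: Loose white push-fit straight union, 34 mm across, 72 mm long, with a ring at both ends, lying on the table in front of the manifold, below the outlets: leave alone. Origin on the table under its middle
- mirror_mount: Mirror in a black square mount on a post, 125 mm high, fixed, 240 to 270 mm from the manifold's centre on its +y side: leave alone
- spanner: Loose double-ended steel spanner, 165 mm long, lying flat near the robot on the left: leave alone
- ball_driver: Loose screwdriver-like hex driver with a black handle, 210 mm long, lying near the robot on the right: leave alone
- solvent: Loose amber bottle, 54 mm across, 120 mm high, standing on the left: leave alone
- power_meter_head: Loose black sensor disc, 44 mm across, 16 mm high, on the table near the robot: leave alone
- lens_mount: Lens in a black ring on a post, 106 mm high, fixed, 220 to 250 mm from the manifold's centre on its -y side: leave alone
There are look-alikes about, which are no part of the job. Leave any purple look-alike of the stop_end alone.

How it is judged:
On the way, in this order (a step that is already met when the one before it is completed fails the run):
1. the collet ring is held pressed in while the stop end is still on its outlet tube (value of joint collet above 0.0018 m and distance between stop_end and outlet_a_end below 0.012 m), for 0.1 s.
2. the stop end is drawn clear of the first tube (distance between stop_end and outlet_a_end above 0.034 m), for 0.1 s.
At the end, for the whole second after the job is handed in: The stop end sits on the outlet tube that was open, the tube's end within 3 mm of the stop inside and in line with it within 0.12 rad, its collet ring out again (below 0.0008 m), at rest (distance between stop_end and outlet_b_end below 0.003 m and value of joint collet below 0.0008 m and angle between the x axis of stop_end and the x axis of outlet_b_end, either way round below 0.12 rad and linear speed of stop_end below 0.02 m/s); the robot touches nothing.
It fails at once if the stop end is wrenched on the first tube (more than 45 N of contact in all between them) or rammed onto the second (more than 35 N) (contact force between stop_end and outlet_a above 45 N or contact force between stop_end and outlet_b above 35 N).
It fails at once if the fingers press on an outlet tube with more than 40 N (contact force between the fingers and outlet_a above 40 N or contact force between the fingers and outlet_b above 40 N).
It fails at once if the manifold is struck with more than 40 N (contact force between anything else and manifold above 40 N).
It fails at once if a loose bystander (spare union, spanner, hex driver, bottle, sensor disc) is moved by more than 30 mm (distance of any of union, spanner, ball_driver, solvent, power_meter_head from where it was at the start of the episode above 0.03 m).
It fails at once if the mirror or lens mount is touched by more than 5 N (contact force between anything else and mirror_mount above 5 N or contact force between anything else and lens_mount above 5 N).
It also fails if it takes over 58 s, if anything falls off the work surface, if the arm or the gripper's body presses on something with over 40 N, if the wrist force passes 120 N, or if a joint passes its speed limit or range.

### The arm

A 7-joint arm with a two-finger parallel gripper is mounted at the origin on the work surface. World frame = base frame: x ahead of the robot, y to its left, z up, the work surface at z = 0. Lengths are in m, angles in rad, forces in N, time in s.
With the tool pointing down it reaches from about 0.4 to 0.875 m from the base axis. Payload 6.5 kg.
Tool frame: the origin (TCP) lies between the finger pads; the fingertips stand 8 mm ahead of it and the grasp point (between the pads) lies 11 mm behind it; z points along the fingers, y is the direction in which the jaws open and shut (so a half turn about z gives the same grasp; the last joint's range is limited). The gripper opens to 85 mm and grips with 20 to 120 N. Pads are 22 mm wide; open, the fingers measure 114 mm over their backs; the gripper's body (76 mm by 85 mm) begins 54 mm behind the grasp point. The pads swing forward as they close: fully open they stand 13 mm farther back than shut.
Start: joints at [-1.25, 0.536, -0.004, 1.538, 0.003, 1.067, -0.071], TCP at [0.245, 0.602, 0.239] pointing down, gripper open.
Joint ranges: [-2.7, 2.7], [-0.37, 2.16], [-1.27, 1.26], [0.24, 2.4], [-1.31, 4.45], [0.19, 1.91], [-2.76, 2.76]. Speed limits (rad/s): [2.39, 2.39, 3.14, 3.14, 3.14, 3.14, 3.14].

### API

Orientations are given as [roll, pitch, yaw] about the fixed x, y, z axes, in that order (R = Rz(yaw) Ry(pitch) Rx(roll)).
In Python, from plant import r, read_camera, camera_info, regions_of gives the robot as it stands. The module is installed in compiled form; this text tells all that it offers.
- The arm moves only by the tool jog_arm, never from a script. Its argument "steps" is a list of rows, each an object with "angular": the turn, a rotation vector about the world's x, y, z in degrees, a list of three; "offset": the shift along the world's x, y, z in m, a list of three; "fingers": the finger opening in m, from 0 to 0.0854. In form: [{"angular": [rx, ry, rz], "offset": [tx, ty, tz], "fingers": fingers}, ...]. A call has 1 to 5 rows; each row is the pose to reach, as a shift and turn from the pose commanded when the call began; what a row does not reach only later rows make up. A row lasts 1/12 s, in which the tool goes at most 41.7 mm and 7.16 degrees, less where a joint would pass 70% of its speed; a pose out of reach is approached as far as the arm can. A call with a gripper value outside its range is refused whole. The fingers move at their own pace and stop on an object; the grip force is fixed at half the most. Time passes only in rows, so rows that repeat a pose let the fingers close. It gives the time, the measured TCP pose, the force and the opening at its end, in the units of the state.
- r.observe(): the state, without advancing time (a new reading comes with each control period).
- read_camera(name): name is "scene" or "top" or "wrist"; returns (picture, depth): 480x640x3 uint8, red, green, blue; 480x640 float32, m along the optical axis (not along the pixel's ray), 0 where there is no reading.
- camera_info(name): a dict with "camera_matrix" (3x3 intrinsics, pixels), "T" (4x4, takes a point from camera to world coordinates). Camera axes: x right, y up, looking along -z (the intrinsics and any distortion apply to the point x, -y, -z); pixel columns grow to the right and rows downward; lengths in m; the calibration is good to about 2 mm. A picture is of the moment at which its call begins: read the wrist's pose just before it. camera_info takes no time and is no camera call; for the wrist camera it gives the pose at the moment of the call.
- r.close_job(): hands the job in, once; it reports no verdict.
Trained networks look in the newest picture that a camera, given by its name, has taken for a name from the list of things; names that differ only in an ending like _2 or _b are one class to them, and where a whole thing is asked for, a point or a joint stands for the part that bears it (a point fixed in the world has none). Each returns a list of dicts, best first, with "p" (0 to 1); they miss things now and then, are a little off and sometimes report something else, mostly with a low value. They report only what shows in the picture. A call takes as long as a camera call. They do not tell look-alikes from the thing itself.
- regions_of(camera, name): "pixels" (480x640 bool, what is visible of it) and "centre" ([column, row] in pixels, amid what is visible of it).
The state is a dict: "t": time; "joint_pos": joint angles; "qvel": joint speeds; "effort": joint torques, N m; "tcp_pos": TCP position; "orientation": TCP orientation; "force": force on the tool from outside, world axes, zero at the start; "moment": the same for the moment, N m; "grip_width": opening from 0.0 (shut) to 1.0 (fully open).
Only numpy, scipy, OpenCV 4.12 (cv2) and the standard library are available. Lean on these libraries where they do the work, as an engineer would, in place of code of your own. Each camera call takes 0.05 s, during which the arm holds its last target. There are 200 camera calls.

## Working session

There is one attempt and no reset: what is moved stays moved. The work goes in short steps, Python scripts to look and compute and a tool call to move; the robot and the scene stay as the last step left them, time stands still between calls to the robot, and variables do not carry over. Pictures are saved under pics/ and viewed, about 8 in all and at most 12, crops included, and the job is handed in when it is done.

Besides the shell and the picture viewer there is one more tool, called after "Request:" as name([rows], argument=value, ...), one row to a line, values as JSON. jog_arm: Moves the arm, as the interface text tells. Its arguments: {"type":"object","properties":{"steps":{"type":"array"}},"required":["steps"]}

```bash
mkdir -p pics; cat > h.py <<'E'
import numpy as np, cv2
from plant import r, read_camera, camera_info, regions_of
def cloud(name):
    img,d=read_camera(name); ci=camera_info(name); K=np.array(ci['camera_matrix']); T=np.array(ci['T'])
    v,u=np.mgrid[0:480,0:640]
    x=(u-K[0,2])/K[0,0]*d; y=(v-K[1,2])/K[1,1]*d
    P=np.stack([x,-y,-d,np.ones_like(d)],-1)@T.T
    return img,d,P[...,:3]
E
python3 - <<'E'
from h import *
o=r.observe(); print(o)
ims=[]
for c in ['scene','top']:
    img,d,P=cloud(c); ims.append(img); print(c,camera_info(c))
    for n in ['stop_end','collet','manifold','union']:
        for q in regions_of(c,n)[:3]:
            m=q['pixels']&(d>0); print(c,n,round(q['p'],2),q['centre'],m.sum(),np.median(P[m],0).round(3) if m.any() else '')
    cv2.imwrite(f'pics/{c}.png',img[...,::-1])
E
```

```text
{'t': 0.0, 'joint_pos': array([-1.25020983,  0.53718272, -0.00441112,  1.53883318,  0.00259371,
        1.06731388, -0.07120356]), 'qvel': array([-0.00080347,  0.00135569,  0.00063192, -0.00125356,  0.00017563,
       -0.00016933, -0.00094258]), 'effort': array([-6.94340815e-04, -5.83382392e+01,  1.04870081e+00, -2.59112245e+01,
        1.23189826e-02,  9.15602082e-03, -2.68651341e-06]), 'tcp_pos': array([0.24499074, 0.60141088, 0.23841819]), 'orientation': array([-3.13986648e+00,  1.35581761e-04,  2.75484788e+00]), 'force': array([ 0.7654544 , -0.42747511,  0.02437545]), 'moment': array([-0.06459672,  0.02477874, -0.03503315]), 'grip_width': 1.0015096797071659}
scene {'camera_matrix': array([[519.25316744,   0.        , 317.13159028],
       [  0.        , 519.25316744, 232.29088055],
       [  0.        ,   0.        ,   1.        ]]), 'T': array([[ 0.32931674, -0.7292009 ,  0.59984708,  1.21120787],
       [ 0.94417546,  0.24817596, -0.21665963, -0.14384952],
       [ 0.00912077,  0.63771054,  0.7702221 ,  0.93594746],
       [ 0.        ,  0.        ,  0.        ,  1.        ]])}
[... 793 characters left out ...]
.99955177, -0.02976955,  0.00316597,  0.06997928],
       [-0.00233962,  0.18310676,  0.98309025,  0.978918  ],
       [ 0.        ,  0.        ,  0.        ,  1.        ]])}
top stop_end 0.9 [372.8, 278.8] 350 [ 0.447 -0.043  0.031]
top stop_end 0.85 [434.9, 243.1] 401 [ 0.512 -0.178  0.03 ]
top stop_end 0.83 [393.4, 214.9] 371 [ 0.567 -0.082  0.079]
top collet 0.66 [431.3, 249.7] 81 [ 0.504 -0.164  0.023]
top collet 0.53 [385.1, 203.8] 10 [ 0.589 -0.081  0.077]
top collet 0.28 [235.9, 329.5] 691 [0.356 0.236 0.006]
top manifold 0.81 [365.7, 167.9] 4005 [ 0.663 -0.027  0.085]
top manifold 0.23 [391.8, 216.8] 358 [ 0.566 -0.082  0.079]
top union 0.75 [364.5, 225.8] 559 [ 0.56  -0.033  0.031]
```

```bash
python3 - <<'E'
import cv2
t=cv2.imread('pics/top.png');s=cv2.imread('pics/scene.png')
a=cv2.resize(t[120:320,270:500],None,fx=3,fy=3,interpolation=cv2.INTER_CUBIC);cv2.imwrite('pics/topc.png',a)
E
```

```text
(no output)
```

View pics/scene.png

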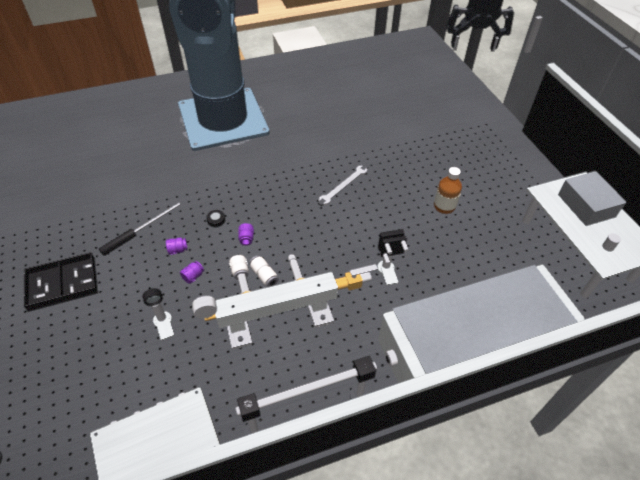

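View pics/topc.png

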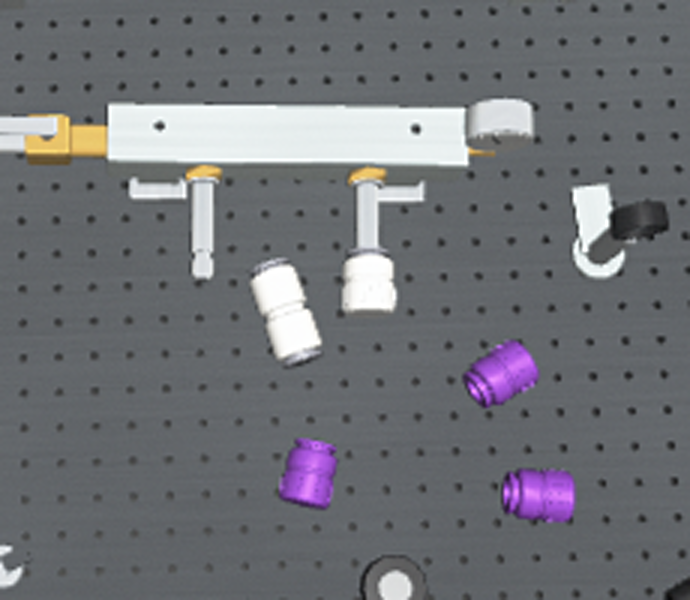

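Scene view: the white stop end is on the right tube (scene px 240,265) and the open tube is on the left (px 292,262). The white union lies between them and the purple look-alikes are off to the side. I'll move above the stop end with the jaws along the tube axis.

Request:
jog_arm([
  {"angular":[0,0,-7],"offset":[0.016,-0.034,0.01],"fingers":0.085},
  {"angular":[0,0,-14],"offset":[0.032,-0.068,0.02],"fingers":0.085},
  {"angular":[0,0,-20],"offset":[0.048,-0.102,0.03],"fingers":0.085},
  {"angular":[0,0,-26],"offset":[0.064,-0.136,0.03],"fingers":0.085},
  {"angular":[0,0,-32],"offset":[0.08,-0.17,0.03],"fingers":0.085},
])

```text
t: 0.92
tcp_pos: [0.326, 0.4307, 0.2702]
orientation: [3.14, -0.001, 2.191]
force: [1.4, -0.4, -0.1]
grip_width: 0.996
```

Request:
jog_arm([
  {"angular":[0,0,-6],"offset":[0.016,-0.034,0.0],"fingers":0.085},
  {"angular":[0,0,-12],"offset":[0.032,-0.068,0.0],"fingers":0.085},
  {"angular":[0,0,-18],"offset":[0.048,-0.102,0.0],"fingers":0.085},
  {"angular":[0,0,-24],"offset":[0.064,-0.136,0.0],"fingers":0.085},
  {"angular":[0,0,-30],"offset":[0.08,-0.17,0.0],"fingers":0.085},
])

```text
t: 1.33
tcp_pos: [0.4057, 0.2603, 0.2696]
orientation: [3.141, -0.001, 1.668]
force: [0.9, -0.9, -0.4]
grip_width: 0.998
```

Request:
jog_arm([
  {"angular":[0,0,-6],"offset":[0.016,-0.034,0.0],"fingers":0.085},
  {"angular":[0,0,-6],"offset":[0.032,-0.068,0.0],"fingers":0.085},
  {"angular":[0,0,-6],"offset":[0.048,-0.102,0.0],"fingers":0.085},
  {"angular":[0,0,-6],"offset":[0.064,-0.136,0.0],"fingers":0.085},
  {"angular":[0,0,-6],"offset":[0.08,-0.17,0.0],"fingers":0.085},
])

```text
t: 1.75
tcp_pos: [0.4858, 0.0903, 0.2697]
orientation: [3.141, -0.001, 1.568]
force: [1.2, -0.3, -0.3]
grip_width: 0.998
```

Request:
jog_arm([
  {"angular":[0,0,0],"offset":[0.01,-0.035,0.0],"fingers":0.085},
  {"angular":[0,0,0],"offset":[0.02,-0.07,0.0],"fingers":0.085},
  {"angular":[0,0,0],"offset":[0.03,-0.1,0.0],"fingers":0.085},
  {"angular":[0,0,0],"offset":[0.04,-0.12,0.0],"fingers":0.085},
  {"angular":[0,0,0],"offset":[0.04,-0.12,0.0],"fingers":0.085},
])

```text
t: 2.17
tcp_pos: [0.5265, -0.0337, 0.2699]
orientation: [3.139, 0.003, 1.561]
force: [-1.1, 0.1, -0.6]
grip_width: 0.998
```

```bash
python3 - <<'E'
from h import *
o=r.observe(); print(o['tcp_pos'],o['orientation'],o['force'])
def line(P,m,y0):
    print('n',m.sum())
for c in ['wrist','top']:
    img,d,P=cloud(c); np.savez(f'{c}.npz',img=img,d=d,P=P)
    if c=='wrist': cv2.imwrite('pics/w1.png',img[...,::-1]); print(camera_info(c)['T'].round(3))
    X,Y,Z=P[...,0],P[...,1],P[...,2]
    for nm,y0 in (('A',-.082),('B',.028)):
        for lab,m in (('tube',(abs(Y-y0)<.02)&(Z>.066)&(Z<.0755)&(X>.56)&(X<.66)),('cap',(abs(Y-y0)<.03)&(Z>.066)&(Z<.09)&(X>.53)&(X<.6))):
            if m.sum()<10: print(c,nm,lab,m.sum()); continue
            for a in np.arange(.54,.66,.006):
                k=m&(abs(X-a)<.003)
                if k.sum()>2: print(c,nm,lab,round(a,3),k.sum(),'y',Y[k].min().round(4),Y[k].max().round(4),np.median(Y[k]).round(4),'z',np.percentile(Z[k],90).round(4))
E
```

```text
[ 0.52648124 -0.03366236  0.26990384] [3.13931587e+00 2.69093254e-03 1.56088162e+00] [-1.10177021  0.07749731 -0.55464699]
[[ 1.     0.007  0.001  0.526]
 [-0.007  0.956  0.294  0.043]
 [ 0.001 -0.294  0.956  0.404]
 [ 0.     0.     0.     1.   ]]
wrist A tube 0.558 9 y -0.0976 -0.0655 -0.0677 z 0.0742
wrist A tube 0.564 72 y -0.0979 -0.0648 -0.0675 z 0.0748
wrist A tube 0.57 75 y -0.0988 -0.0656 -0.0688 z 0.0751
wrist A tube 0.576 64 y -0.0971 -0.0662 -0.0682 z 0.0748
wrist A tube 0.582 61 y -0.097 -0.0659 -0.0687 z 0.0749
wrist A tube 0.588 114 y -0.0974 -0.0685 -0.0751 z 0.0752
wrist A tube 0.594 102 y -0.0902 -0.0701 -0.0818 z 0.0723
wrist A tube 0.6 117 y -0.0899 -0.0763 -0.0817 z 0.0726
wrist A tube 0.606 117 y -0.0901 -0.0766 -0.0823 z 0.0726
wrist A tube 0.612 111 y -0.09 -0.0766 -0.0822 z 0.0725
wrist A tube 0.618 118 y -0.0916 -0.0773 -0.0829 z 0.0727
wrist A tube 0.624 119 y -0.0914 -0.0773 -0.0828 z 0.0722
wrist A tube 0.63 123 y -0.0914 -0.0773 -0.083 z 0.0724
wrist A tube 0.636 168 y -0.0969 -0.0739 -0.0825 z 0.0747
wrist A tube 0.642 124 y -0.0966 -0.0736 -0.0786 z 0.0
[... 1938 characters left out ...]
06 20 y 0.0179 0.0301 0.0241 z 0.074
top B tube 0.612 18 y 0.0176 0.0298 0.0238 z 0.0738
top B tube 0.618 19 y 0.0175 0.0295 0.0236 z 0.0724
top B tube 0.624 20 y 0.0173 0.0293 0.0235 z 0.0732
top B tube 0.63 22 y 0.017 0.0292 0.023 z 0.0736
top B tube 0.636 17 y 0.0168 0.0289 0.0229 z 0.0727
top B tube 0.642 27 y 0.0107 0.0327 0.0209 z 0.0746
top B tube 0.648 18 y 0.0081 0.0327 0.0216 z 0.0751
top B tube 0.654 15 y 0.0284 0.0464 0.0384 z 0.0749
top B cap 0.576 11 y 0.019 0.0291 0.0252 z 0.0731
top B cap 0.582 22 y 0.0189 0.0309 0.025 z 0.0732
top B cap 0.588 17 y 0.0187 0.0307 0.0247 z 0.0744
top B cap 0.594 22 y 0.0183 0.0303 0.0244 z 0.0746
top B cap 0.6 10 y 0.0182 0.0302 0.0233 z 0.0736
```

View pics/w1.png

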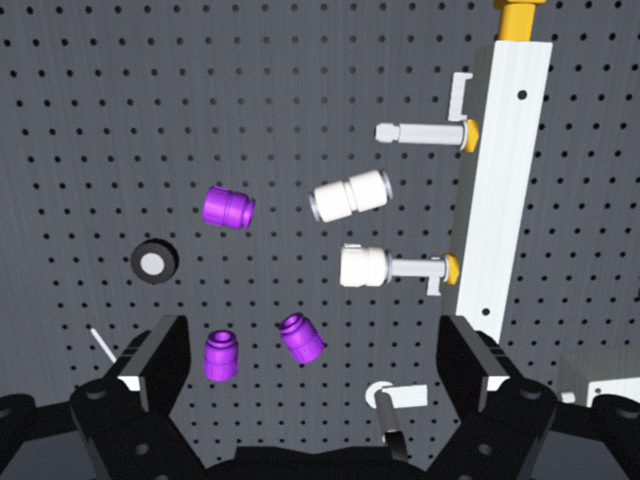

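```bash
python3 - <<'E'
import numpy as np
f=np.load('wrist.npz');P=f['P'];d=f['d']
ph=-.037;u=np.array([np.cos(ph),np.sin(ph)]);v=np.array([-u[1],u[0]])
S=P[...,:2]@u;T=P[...,:2]@v;Z=P[...,2]
for nm,y0 in (('A',-.060),('B',.048)):
    m=(abs(T-y0)<.022)&(Z>.05)&(Z<.084)&(S>.53)&(S<.66)
    print(nm,m.sum(),'smin',np.percentile(S[m],[0,.5,1]).round(4))
    for a in np.arange(.542,.66,.002):
        k=m&(abs(S-a)<.001)
        if k.sum()>2: print(round(a,3),k.sum(),'t',T[k].min().round(4),T[k].max().round(4),'zmax',np.percentile(Z[k],95).round(4))
E
```

```text
A 3997 smin [0.5513 0.5514 0.5515]
0.552 167 t -0.0771 -0.045 zmax 0.0814
0.554 86 t -0.0752 -0.0444 zmax 0.0818
0.556 112 t -0.0776 -0.0438 zmax 0.082
0.558 94 t -0.0772 -0.0439 zmax 0.0821
0.56 106 t -0.0775 -0.044 zmax 0.0819
0.562 95 t -0.0768 -0.0437 zmax 0.0818
0.564 102 t -0.0768 -0.0439 zmax 0.0817
0.566 97 t -0.0769 -0.0442 zmax 0.0819
0.568 100 t -0.077 -0.0443 zmax 0.0819
0.57 94 t -0.0762 -0.0445 zmax 0.0822
0.572 82 t -0.0757 -0.0454 zmax 0.0808
0.574 112 t -0.0776 -0.0447 zmax 0.0814
0.576 88 t -0.0755 -0.0448 zmax 0.0816
0.578 100 t -0.0757 -0.0446 zmax 0.0814
0.58 95 t -0.0755 -0.0444 zmax 0.0816
0.582 101 t -0.0753 -0.0444 zmax 0.0819
0.584 92 t -0.0754 -0.0445 zmax 0.0815
0.586 67 t -0.0752 -0.0456 zmax 0.081
0.588 45 t -0.0709 -0.0471 zmax 0.0794
0.59 107 t -0.0756 -0.0475 zmax 0.0783
0.592 81 t -0.0744 -0.0466 zmax 0.0792
0.594 20 t -0.0711 -0.0482 zmax 0.0788
0.596 41 t -0.0683 -0.0538 zmax 0.0721
0.598 45 t -0.0679 -0.0541 zmax 0.0725
0.6 45 t -0.0677 -0.0541 zmax 0.0728
0.602 43 t -0.0674 -0.0539 zmax 0.0727
0.604 41 t -0.0675 -0.0539 zmax 0.0728
0.606 43 t -0.
[... 1936 characters left out ...]
.0726
0.622 56 t 0.0409 0.0553 zmax 0.0727
0.624 50 t 0.0411 0.0553 zmax 0.0729
0.626 56 t 0.041 0.0554 zmax 0.0728
0.628 55 t 0.0412 0.0555 zmax 0.0728
0.63 52 t 0.0413 0.0555 zmax 0.0729
0.632 50 t 0.0413 0.0555 zmax 0.0728
0.634 53 t 0.0414 0.0556 zmax 0.0731
0.636 50 t 0.0415 0.0557 zmax 0.0729
0.638 93 t 0.0378 0.0594 zmax 0.0746
0.64 141 t 0.0368 0.0596 zmax 0.0765
0.642 99 t 0.0367 0.0597 zmax 0.0782
0.644 86 t 0.0368 0.0597 zmax 0.078
0.646 82 t 0.0367 0.0598 zmax 0.0779
0.648 349 t 0.0262 0.07 zmax 0.0826
0.65 390 t 0.0261 0.07 zmax 0.0837
0.652 24 t 0.0277 0.0664 zmax 0.0839
0.654 21 t 0.0264 0.0692 zmax 0.084
0.656 31 t 0.0286 0.0693 zmax 0.0839
0.658 23 t 0.0264 0.0694 zmax 0.084
```

Wrist view: stop end at px (365,266), ring facing the manifold. The tube axis is at -2.1°. Descending to a hover to check alignment.

Request:
jog_arm([
  {"angular":[0,0,-1.5],"offset":[0.0105,-0.012,-0.035],"fingers":0.054},
  {"angular":[0,0,-1.5],"offset":[0.021,-0.024,-0.07],"fingers":0.054},
  {"angular":[0,0,-1.5],"offset":[0.0315,-0.036,-0.105],"fingers":0.054},
  {"angular":[0,0,-1.5],"offset":[0.0415,-0.048,-0.14],"fingers":0.054},
  {"angular":[0,0,-1.5],"offset":[0.0415,-0.048,-0.15],"fingers":0.054},
])

```text
t: 2.68
tcp_pos: [0.5648, -0.0762, 0.1146]
orientation: [-3.136, 0.001, 1.542]
force: [-0.4, -0.2, 0.3]
grip_width: 0.633
```

Request:
jog_arm([
  {"angular":[0,0,0],"offset":[0,0,0],"fingers":0.054},
  {"angular":[0,0,0],"offset":[0,0,0],"fingers":0.054},
  {"angular":[0,0,0],"offset":[0,0,0],"fingers":0.054},
  {"angular":[0,0,0],"offset":[0,0,0],"fingers":0.054},
])

```text
t: 3.02
tcp_pos: [0.5678, -0.075, 0.1214]
orientation: [3.138, -0.001, 1.543]
force: [-0.7, -1.2, 0.4]
grip_width: 0.633
```

```bash
python3 - <<'E'
from h import *
img,d,P=cloud('wrist'); o=r.observe(); print(o['t'],o['tcp_pos'],o['orientation'],o['force'],o['moment'],o['grip_width'])
np.savez('w2.npz',P=P,d=d); cv2.imwrite('pics/w2.png',img[...,::-1])
E
```

```text
3.0667 [ 0.56773273 -0.07511048  0.12125023] [ 3.13845959e+00 -6.93546576e-04  1.54303574e+00] [ 0.02685416 -0.18939328 -0.3456144 ] [ 0.02723934 -0.03270901  0.01187565] 0.6306603270548955
```

View pics/w2.png

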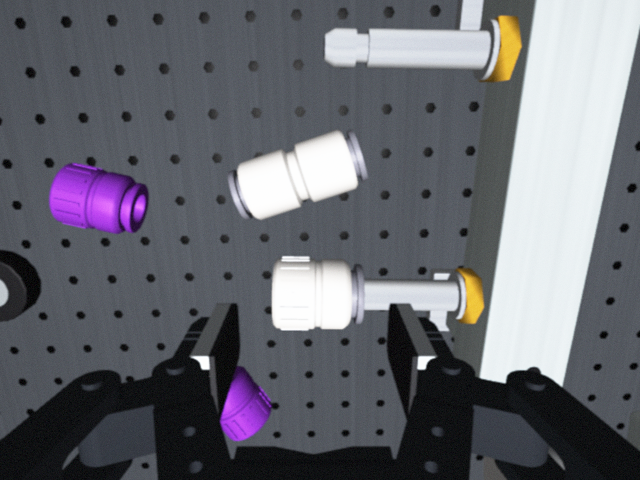

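Wrist hover: fingertips (px 238,303 and 388,303) straddle the stop end (ring face about px 360), as planned. Measuring fingertips and stop end in the same frame.

```bash
python3 - <<'E'
import numpy as np
f=np.load('w2.npz');P=f['P'];d=f['d']
ph=-.037;u=np.array([np.cos(ph),np.sin(ph)]);v=np.array([-u[1],u[0]])
S=P[...,:2]@u;T=P[...,:2]@v;Z=P[...,2]
tc=np.array([.5677,-.0751]);print('tcp s,t',tc@u,tc@v)
for nm,c in (('left',slice(170,242)),('right',slice(385,460))):
    s=S[300:420,c];t=T[300:420,c];z=Z[300:420,c]; m=(z>.09)&(z<.2)&(d[300:420,c]>0)
    print(nm,m.sum(),'z',np.percentile(z[m],[0,1,5,50,95]).round(4),'s',np.percentile(s[m],[0,1,50,99,100]).round(4),'t',np.percentile(t[m],[1,50,99]).round(4))
    lo=m&(z<np.percentile(z[m],3)+.004); print('  low',lo.sum(),s[lo].min(),s[lo].max(),t[lo].min(),t[lo].max())
    for row in (306,315,325,340,360):
        k=np.where(m[row-300])[0]; print(row,[(j+c.start,s[row-300,j].round(4),t[row-300,j].round(4),z[row-300,j].round(4)) for j in k[[0,len(k)//2,-1]]] if len(k) else '')
m=(abs(T+.0608)<.02)&(Z>.05)&(Z<.084)&(S>.53)&(S<.64)
k=m&(Z>.076);print('cap s',np.percentile(S[k],[0,.5,2,98,99.5,100]).round(4))
m=(abs(T-.048)<.02)&(Z>.05)&(Z<.084)&(S<.63)&(S>.56);print('B end s',np.percentile(S[m],[0,.5,1]).round(4),'t',np.percentile(T[m],[1,99]).round(4))
for a in (.556,.566,.576,.586,.592,.605,.615,.625):
    k=(abs(S-a)<.002)&(abs(T+.06)<.02)&(Z>.05)&(Z<.084)
    if k.any(): print(a,'t',T[k].min().round(4),T[k].max().round(4),Z[k].max().round(4))
E
```

```text
tcp s,t 0.5700895197163732 -0.05404849220426716
left 6327 z [0.1167 0.1196 0.1243 0.1527 0.1847] s [0.5296 0.5305 0.5423 0.5502 0.5516] t [-0.065  -0.0441 -0.0373]
  low 459 0.5307893324788477 0.5441391905521874 -0.06623693405021584 -0.043488900516104254
306 [(np.int64(216), np.float64(0.5369), np.float64(-0.0446), np.float64(0.1223)), (np.int64(227), np.float64(0.5409), np.float64(-0.0441), np.float64(0.1234)), (np.int64(237), np.float64(0.5436), np.float64(-0.0459), np.float64(0.1194))]
315 [(np.int64(211), np.float64(0.5371), np.float64(-0.0438), np.float64(0.1306)), (np.int64(225), np.float64(0.5416), np.float64(-0.044), np.float64(0.1301)), (np.int64(238), np.float64(0.5435), np.float64(-0.0502), np.float64(0.1178))]
325 [(np.int64(191), np.float64(0.5302), np.float64(-0.0478), np.float64(0.13)), (np.int64(215), np.float64(0.5398), np.float64(-0.044), np.float64(0.1369)), (np.int64(239), np.float64(0.5438), np.float64(-0.0541), np.float64(0.118))]
340 [(np.int64(183), np.float64(0.5301), np.float64(-0.0483), np.float64(0.1388)), (np.int64(212), np.float64(0.5408), np.float64(-0.
[... 1386 characters left out ...]
p.float64(-0.0435), np.float64(0.1462)), (np.int64(444), np.float64(0.6108), np.float64(-0.0474), np.float64(0.1393))]
360 [(np.int64(389), np.float64(0.5979), np.float64(-0.0653), np.float64(0.1225)), (np.int64(424), np.float64(0.6004), np.float64(-0.0444), np.float64(0.1551)), (np.int64(459), np.float64(0.6087), np.float64(-0.0424), np.float64(0.1582))]
cap s [0.5522 0.5526 0.5532 0.5932 0.5941 0.6399]
B end s [0.5742 0.5746 0.5749] t [0.0375 0.0519]
0.556 t -0.0797 -0.0469 0.0834
0.566 t -0.0779 -0.047 0.0832
0.576 t -0.0786 -0.0476 0.083
0.586 t -0.0779 -0.048 0.0827
0.592 t -0.0789 -0.0503 0.0802
0.605 t -0.071 -0.0571 0.0744
0.615 t -0.0668 -0.0574 0.0735
0.625 t -0.0719 -0.0574 0.0737
```

Request:
jog_arm([
  {"angular":[0,0,-0.5],"offset":[0,-0.0095,0],"fingers":0.054},
  {"angular":[0,0,-0.5],"offset":[0,-0.0095,-0.015],"fingers":0.054},
  {"angular":[0,0,-0.5],"offset":[0,-0.0095,-0.03],"fingers":0.054},
  {"angular":[0,0,-0.5],"offset":[0,-0.0095,-0.038],"fingers":0.054},
  {"angular":[0,0,-0.5],"offset":[0,-0.0095,-0.038],"fingers":0.054},
])

```text
t: 3.48
tcp_pos: [0.5656, -0.0857, 0.0802]
orientation: [-3.139, -0.0, 1.533]
force: [0.2, 0.4, -0.2]
grip_width: 0.629
```

Request:
jog_arm([
  {"angular":[0,0,0],"offset":[0,0,0],"fingers":0.054},
  {"angular":[0,0,0],"offset":[0,0,0],"fingers":0.054},
  {"angular":[0,0,0],"offset":[0,0,0],"fingers":0.054},
])

```text
t: 3.73
tcp_pos: [0.5674, -0.0857, 0.0822]
orientation: [3.14, 0.0, 1.533]
force: [-1.1, 0.9, 0.1]
grip_width: 0.632
```

```bash
python3 - <<'E'
from h import *
img,d,P=cloud('wrist'); o=r.observe(); print(o['t'],o['tcp_pos'],o['orientation'],o['force'],o['grip_width'])
np.savez('w3.npz',P=P,d=d); cv2.imwrite('pics/w3.png',cv2.resize(img[180:480,130:500,::-1],None,fx=2,fy=2))
E
```

```text
3.7833 [ 0.56730099 -0.08560558  0.08209269] [3.14016860e+00 3.25215501e-05 1.53315101e+00] [ 0.25045331 -0.38269627  0.70079422] 0.6325305471880338
```

View pics/w3.png

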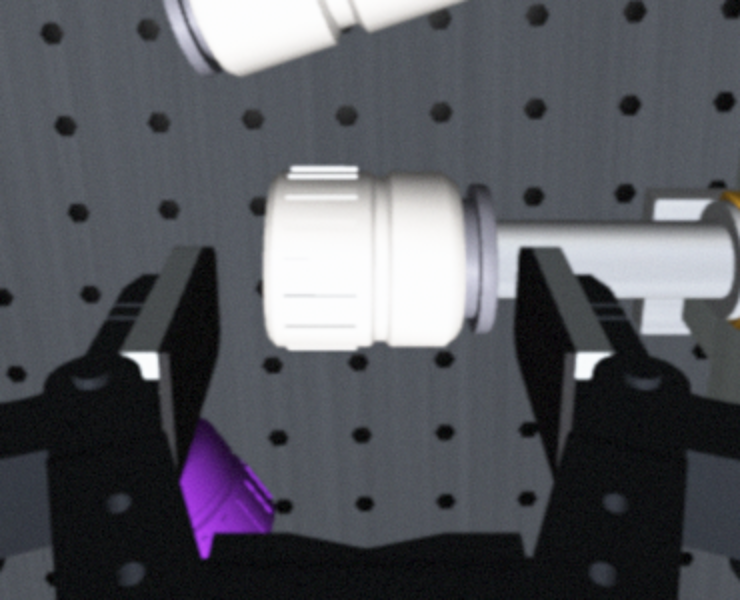

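Close-up: back finger at crop x≈217, body back at 265, ring face at 497, ring finger at about 518. Checking lateral centring and tip height in this frame.

```bash
python3 - <<'E'
import numpy as np
f=np.load('w3.npz');P=f['P'];d=f['d']
ph=-.037;u=np.array([np.cos(ph),np.sin(ph)]);v=np.array([-u[1],u[0]])
S=P[...,:2]@u;T=P[...,:2]@v;Z=P[...,2]
ps=np.array([.5673,-.0856]);print(ps@u,ps@v)
R,C=np.mgrid[0:480,0:640]
for nm,c0,c1 in (('L',160,242),('R',386,450)):
    m=(R>303)&(R<420)&(C>=c0)&(C<c1)&(Z<.092)&(Z>.07)&(d>0)
    m&=(S<.548) if nm=='L' else (S>.594)
    print(nm,m.sum(),'z',np.percentile(Z[m],[0,2,10]).round(4),'s',np.percentile(S[m],[1,99]).round(4),'t',np.percentile(T[m],[1,99]).round(4))
m=(Z>.05)&(Z<.09)&(abs(T+.064)<.02)&(S<.6)&(S>.549)&(R<360)
print('cap top z',np.percentile(Z[m],99),'s',np.percentile(S[m],[.3,99.7]).round(4))
for a in (.57,.58,.592,.61,.62):
    k=(abs(S-a)<.002)&(abs(T+.064)<.022)&(Z>.05)&(Z<.09)&(R<330)
    if k.any():
        zt=np.percentile(Z[k],98);print(a,'t',np.percentile(T[k],[1,99]).round(4),'top',zt.round(4),'t at top',np.median(T[k&(Z>zt-.001)]).round(4))
E
```

```text
0.5700782048484562 -0.06455610239753967
L 842 z [0.0769 0.0787 0.0814] s [0.5304 0.5438] t [-0.0757 -0.0538]
R 1556 z [0.07   0.0706 0.0713] s [0.5973 0.6216] t [-0.0753 -0.0538]
cap top z 0.08718252240314778 s [0.5524 0.5995]
0.57 t [-0.0644 -0.0475] top 0.0823 t at top -0.0623
0.58 t [-0.0645 -0.0476] top 0.0822 t at top -0.0619
0.592 t [-0.0669 -0.0502] top 0.0795 t at top -0.0629
0.61 t [-0.0642 -0.0571] top 0.0892 t at top -0.0583
0.62 t [-0.0705 -0.0572] top 0.0736 t at top -0.0641
```

Request:
jog_arm([
  {"angular":[0,0,0],"offset":[0,0,-0.0015],"fingers":0.05},
  {"angular":[0,0,0],"offset":[0,0,-0.0015],"fingers":0.048},
  {"angular":[0,0,0],"offset":[0,0,-0.0015],"fingers":0.046},
  {"angular":[0,0,0],"offset":[0,0,-0.0015],"fingers":0.044},
  {"angular":[0,0,0],"offset":[0,0,-0.0015],"fingers":0.043},
])

```text
t: 4.2
tcp_pos: [0.5681, -0.0855, 0.0804]
orientation: [3.139, 0.0, 1.533]
force: [2.6, -0.1, 0.8]
grip_width: 0.501
```

Request:
jog_arm([
  {"angular":[0,0,0],"offset":[0,0,0],"fingers":0.042},
  {"angular":[0,0,0],"offset":[0,0,0],"fingers":0.041},
  {"angular":[0,0,0],"offset":[0,0,0],"fingers":0.04},
])

```text
t: 4.45
tcp_pos: [0.5677, -0.0856, 0.0804]
orientation: [3.14, 0.0, 1.533]
force: [3.4, 0.3, 5.8]
grip_width: 0.47
```

Request:
jog_arm([
  {"angular":[0,0,0],"offset":[0,0,0],"fingers":0.038},
  {"angular":[0,0,0],"offset":[0,0,0],"fingers":0.034},
  {"angular":[0,0,0],"offset":[0,0,0],"fingers":0.03},
  {"angular":[0,0,0],"offset":[0,0,0],"fingers":0.03},
])

```text
t: 4.78
tcp_pos: [0.5668, -0.0856, 0.081]
orientation: [3.141, -0.001, 1.533]
force: [-0.4, 1.3, 14.4]
grip_width: 0.424
```

Request:
jog_arm([
  {"angular":[0,0,0],"offset":[0,0,0.0005],"fingers":0.03},
])

```text
t: 4.87
tcp_pos: [0.5668, -0.0856, 0.0813]
orientation: [3.141, -0.001, 1.533]
force: [0.5, 0.5, 7.4]
grip_width: 0.424
```

```bash
python3 - <<'E'
from h import *
img,d,P=cloud('wrist'); o=r.observe(); print(o['t'],o['tcp_pos'],o['orientation'],o['force'],o['moment'],o['grip_width'])
np.savez('w4.npz',P=P,d=d); cv2.imwrite('pics/w4.png',cv2.resize(img[180:480,130:500,::-1],None,fx=2,fy=2))
E
```

```text
4.9167 [ 0.56675472 -0.08558476  0.08120283] [ 3.14135658e+00 -4.47426242e-04  1.53293449e+00] [ 0.24357279  0.18375932 10.9850823 ] [ 0.1881611  -0.18303253 -0.01600249] 0.42481030052319
```

View pics/w4.png

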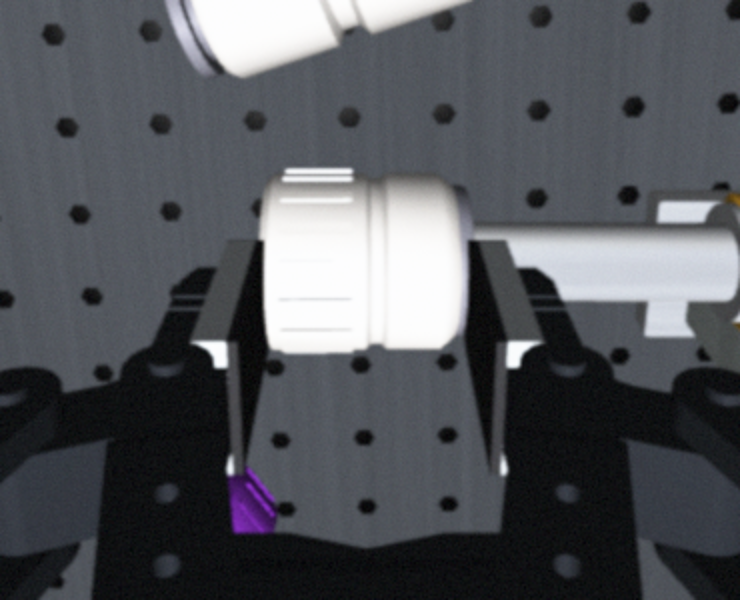

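Ring is visibly pressed in and both faces are held. I'll relieve the residual lift and start drawing off slowly.

Request:
jog_arm([
  {"angular":[0,0,0],"offset":[0,0,0.0007],"fingers":0.03},
  {"angular":[0,0,0],"offset":[-0.001,0,0.0007],"fingers":0.03},
  {"angular":[0,0,0],"offset":[-0.002,0.0001,0.0007],"fingers":0.03},
  {"angular":[0,0,0],"offset":[-0.003,0.0001,0.0007],"fingers":0.03},
])

```text
t: 5.25
tcp_pos: [0.5641, -0.0855, 0.0813]
orientation: [3.141, 0.0, 1.533]
force: [2.9, -0.0, 5.9]
grip_width: 0.424
```

Request:
jog_arm([
  {"angular":[0,0,0],"offset":[-0.0015,0.0001,0.0002],"fingers":0.03},
  {"angular":[0,0,0],"offset":[-0.003,0.0001,0.0002],"fingers":0.03},
  {"angular":[0,0,0],"offset":[-0.0045,0.0002,0.0002],"fingers":0.03},
  {"angular":[0,0,0],"offset":[-0.006,0.0002,0.0002],"fingers":0.03},
  {"angular":[0,0,0],"offset":[-0.0075,0.0003,0.0002],"fingers":0.03},
])

```text
t: 5.67
tcp_pos: [0.5564, -0.0852, 0.0814]
orientation: [3.141, 0.0, 1.533]
force: [4.1, 0.5, 6.1]
grip_width: 0.422
```

Request:
jog_arm([
  {"angular":[0,0,0],"offset":[-0.002,0.0001,0],"fingers":0.03},
  {"angular":[0,0,0],"offset":[-0.004,0.0001,0],"fingers":0.03},
  {"angular":[0,0,0],"offset":[-0.006,0.0002,0],"fingers":0.03},
  {"angular":[0,0,0],"offset":[-0.008,0.0003,0],"fingers":0.03},
  {"angular":[0,0,0],"offset":[-0.01,0.0004,0],"fingers":0.03},
])

```text
t: 6.08
tcp_pos: [0.544, -0.0846, 0.0803]
orientation: [-3.138, -0.0, 1.533]
force: [-0.7, -0.6, -1.2]
grip_width: 0.419
```

Request:
jog_arm([
  {"angular":[0,0,0],"offset":[-0.004,0.0001,0],"fingers":0.03},
  {"angular":[0,0,0],"offset":[-0.009,0.0003,0],"fingers":0.03},
  {"angular":[0,0,0],"offset":[-0.014,0.0005,0],"fingers":0.03},
  {"angular":[0,0,0],"offset":[-0.019,0.0007,0],"fingers":0.03},
  {"angular":[0,0,0],"offset":[-0.024,0.0009,0],"fingers":0.03},
])

```text
t: 6.5
tcp_pos: [0.521, -0.0838, 0.0809]
orientation: [-3.14, -0.0, 1.533]
force: [-0.5, -0.2, -0.9]
grip_width: 0.424
```

Request:
jog_arm([
  {"angular":[0,0,0],"offset":[0,0,0],"fingers":0.03},
  {"angular":[0,0,0],"offset":[0,0,0],"fingers":0.03},
  {"angular":[0,0,0],"offset":[0,0,0],"fingers":0.03},
])

```text
t: 6.75
tcp_pos: [0.5224, -0.0838, 0.0813]
orientation: [3.141, 0.0, 1.533]
force: [-0.6, 0.3, -0.6]
grip_width: 0.421
```

```bash
python3 - <<'E'
from h import *
img,d,P=cloud('wrist'); o=r.observe(); print(o['t'],o['tcp_pos'],o['orientation'],o['force'],o['moment'],o['grip_width'])
np.savez('w5.npz',P=P,d=d); 
s,_=read_camera('scene')
a=cv2.resize(img[150:450,130:530,::-1],None,fx=1.5,fy=1.5); b=cv2.resize(s[210:310,180:320,::-1],(630,450),interpolation=cv2.INTER_CUBIC)
cv2.imwrite('pics/w5.png',cv2.resize(np.hstack([a,b]),(800,292)))
E
```

```text
6.8 [ 0.5225461  -0.08381316  0.08130139] [3.14109123e+00 5.84299470e-05 1.53326142e+00] [-1.00200384  0.36691233 -1.25475588] [-0.05790718 -0.00643596 -0.00908378] 0.41923213618487115
```

View pics/w5.png

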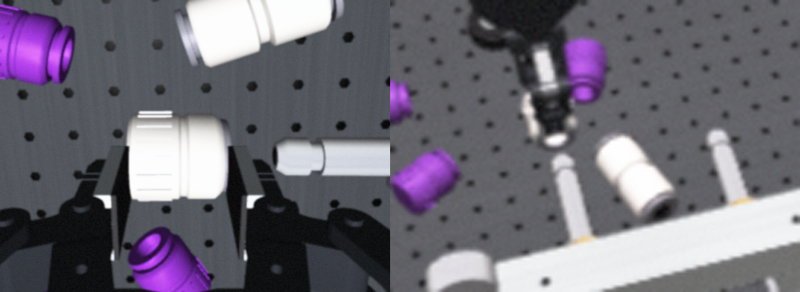

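The stop end is off and held between the fingers with the ring in; tube A (right) is bare. Measuring its pose in hand relative to the tube.

```bash
python3 - <<'E'
import numpy as np
f=np.load('w5.npz');P=f['P'];d=f['d']
ph=-.037;u=np.array([np.cos(ph),np.sin(ph)]);v=np.array([-u[1],u[0]])
S=P[...,:2]@u;T=P[...,:2]@v;Z=P[...,2]
ps=np.array([.5225,-.0838]);print('tcp',ps@u,ps@v)
R,C=np.mgrid[0:480,0:640]
m0=(Z>.05)&(Z<.09)&(abs(T+.064)<.022)&(R<330)&(d>0)
for a in list(np.arange(.502,.552,.003))+list(np.arange(.558,.61,.006)):
    k=m0&(abs(S-a)<.0015)
    if k.sum()>20:
        k2=k&(T>-.066)&(T<-.058)
        print(a.round(4),k.sum(),'tmax',np.percentile(T[k],99).round(4),'tmin',np.percentile(T[k],1).round(4),'ztop(95)',np.percentile(Z[k2],90).round(4) if k2.sum()>5 else '')
m=m0&(S>.552); print('A end s',np.percentile(S[m],[0,.5,1]).round(4))
m=m0&(S<.552); print('cap s',np.percentile(S[m],[.3,1,99,99.7]).round(4))
E
```

```text
tcp 0.5252422821450418 -0.0644145561738049
0.502 103 tmax -0.0534 tmin -0.0547 ztop(95) 
0.505 132 tmax -0.0533 tmin -0.0547 ztop(95) 
0.508 520 tmax -0.0475 tmin -0.0636 ztop(95) 0.0862
0.511 520 tmax -0.0471 tmin -0.0639 ztop(95) 0.0823
0.514 562 tmax -0.047 tmin -0.0638 ztop(95) 0.0821
0.517 520 tmax -0.047 tmin -0.0637 ztop(95) 0.0824
0.52 555 tmax -0.0471 tmin -0.0637 ztop(95) 0.082
0.523 508 tmax -0.0471 tmin -0.0638 ztop(95) 0.0819
0.526 545 tmax -0.0477 tmin -0.0642 ztop(95) 0.0815
0.529 498 tmax -0.0476 tmin -0.0641 ztop(95) 0.0815
0.532 537 tmax -0.0476 tmin -0.064 ztop(95) 0.0817
0.535 520 tmax -0.0475 tmin -0.0639 ztop(95) 0.0817
0.538 541 tmax -0.0476 tmin -0.0641 ztop(95) 0.0817
0.541 439 tmax -0.0482 tmin -0.0649 ztop(95) 0.081
0.544 477 tmax -0.0502 tmin -0.0652 ztop(95) 0.0848
0.547 139 tmax -0.0536 tmin -0.0547 ztop(95) 
0.55 80 tmax -0.0534 tmin -0.0546 ztop(95) 
0.558 21 tmax -0.0574 tmin -0.059 ztop(95) 0.0891
0.564 227 tmax -0.0588 tmin -0.0693 ztop(95) 0.0705
0.57 318 tmax -0.057 tmin -0.0702 ztop(95) 0.0729
0.576 249 tmax -0.0571 tmin -0.0702 ztop(95) 0.0728
0.582 397 tmax -0.0572 tmin -0.0716 ztop(95) 0.0726
0.588 308 tmax -0.057 tmin -0.0701 ztop(95) 0.0729
0.594 305 tmax -0.0571 tmin -0.0702 ztop(95) 0.0729
0.6 313 tmax -0.0572 tmin -0.07 ztop(95) 0.0729
0.606 300 tmax -0.0572 tmin -0.0699 ztop(95) 0.0729
A end s [0.552  0.5535 0.5549]
cap s [0.4953 0.4968 0.5486 0.5499]
```

Request:
jog_arm([
  {"angular":[0,0,0],"offset":[0.0008,0.022,0],"fingers":0.03},
  {"angular":[0,0,0],"offset":[0.0016,0.044,0],"fingers":0.03},
  {"angular":[0,0,0],"offset":[0.0024,0.066,0],"fingers":0.03},
  {"angular":[0,0,0],"offset":[0.0032,0.088,0],"fingers":0.03},
  {"angular":[0,0,0],"offset":[0.0041,0.11,0],"fingers":0.03},
])

```text
t: 7.27
tcp_pos: [0.5265, 0.0272, 0.0812]
orientation: [3.141, 0.0, 1.533]
force: [0.3, -0.3, -1.6]
grip_width: 0.422
```

Request:
jog_arm([
  {"angular":[0,0,0],"offset":[0,0,0],"fingers":0.03},
  {"angular":[0,0,0],"offset":[0,0,0],"fingers":0.03},
  {"angular":[0,0,0],"offset":[0,0,0],"fingers":0.03},
  {"angular":[0,0,0],"offset":[0,0,0],"fingers":0.03},
])

```text
t: 7.6
tcp_pos: [0.5264, 0.0249, 0.0812]
orientation: [3.141, 0.001, 1.532]
force: [-0.0, -0.6, -0.6]
grip_width: 0.42
```

```bash
cat > m.py <<'E'
from h import *
img,d,P=cloud('wrist'); o=r.observe(); print(o['t'],o['tcp_pos'],o['orientation'],o['force'],o['moment'],o['grip_width'])
cv2.imwrite('pics/w6.png',img[...,::-1])
ph=-.037;u=np.array([np.cos(ph),np.sin(ph)]);v=np.array([-u[1],u[0]])
S=P[...,:2]@u;T=P[...,:2]@v;Z=P[...,2]; ps=o['tcp_pos'][:2]
t0=ps@v; s0=ps@u; print('tcp s,t',s0.round(4),t0.round(4))
R,C=np.mgrid[0:480,0:640]
m0=(Z>.05)&(Z<.09)&(abs(T-t0)<.022)&(R<330)&(d>0)
for a in list(np.arange(s0-.018,s0+.024,.003))+list(np.arange(s0+.026,s0+.09,.005)):
    k=m0&(abs(S-a)<.0015)
    if k.sum()>20:
        k2=k&(abs(T-t0)<.004)
        print((a-s0).round(4),k.sum(),'tmax',(np.percentile(T[k],99)-t0).round(4),'ztop',np.percentile(Z[k2],90).round(4) if k2.sum()>5 else '')
m=m0&(S>s0+.03)&(Z<.074)&(abs(T-t0)<.008); print('end s rel tcp',(np.percentile(S[m],[0,.5,1])-s0).round(4))
E
python3 m.py
```

```text
7.65 [0.52632188 0.02482417 0.08125675] [3.14145934e+00 6.35709110e-04 1.53120974e+00] [-0.29647121 -0.13977942 -0.60459491] [-0.06644555  0.01051404  0.03656576] 0.4190404134278556
tcp s,t 0.525 0.0443
-0.018 429 tmax 0.0168 ztop 0.0845
-0.015 518 tmax 0.0174 ztop 0.0822
-0.012 555 tmax 0.0174 ztop 0.0822
-0.009 532 tmax 0.0174 ztop 0.0822
-0.006 556 tmax 0.0174 ztop 0.082
-0.003 511 tmax 0.0173 ztop 0.0821
0.0 548 tmax 0.0167 ztop 0.0816
0.003 496 tmax 0.0164 ztop 0.0811
0.006 536 tmax 0.0167 ztop 0.082
0.009 516 tmax 0.0169 ztop 0.0818
0.012 535 tmax 0.0168 ztop 0.0815
0.015 478 tmax 0.0165 ztop 0.0812
0.018 511 tmax 0.0143 ztop 0.0825
0.021 158 tmax 0.0135 ztop 
0.024 117 tmax 0.0107 ztop 
0.026 59 tmax 0.0107 ztop 
0.031 80 tmax 0.0068 ztop 
0.051 374 tmax 0.0077 ztop 0.0719
0.056 306 tmax 0.0088 ztop 0.0731
0.061 261 tmax 0.0085 ztop 0.0728
0.066 373 tmax 0.0082 ztop 0.0722
0.071 303 tmax 0.0085 ztop 0.0732
0.076 308 tmax 0.0084 ztop 0.0731
0.081 318 tmax 0.0084 ztop 0.0733
0.086 306 tmax 0.0084 ztop 0.073
end s rel tcp [0.0489 0.0492 0.0494]
```

Laterally I need +1.1 mm; travel to home is about 55 mm. Correcting and approaching.

Request:
jog_arm([
  {"angular":[0,0,0],"offset":[0,0.0011,0],"fingers":0.03},
  {"angular":[0,0,0],"offset":[0.006,0.0009,0],"fingers":0.03},
  {"angular":[0,0,0],"offset":[0.012,0.0007,0],"fingers":0.03},
  {"angular":[0,0,0],"offset":[0.018,0.0004,0],"fingers":0.03},
  {"angular":[0,0,0],"offset":[0.022,0.0003,0],"fingers":0.03},
])

```text
t: 8.07
tcp_pos: [0.5497, 0.0263, 0.0813]
orientation: [3.14, 0.0, 1.533]
force: [0.5, 0.0, -0.6]
grip_width: 0.421
```

Request:
jog_arm([
  {"angular":[0,0,0],"offset":[0,0,0],"fingers":0.03},
  {"angular":[0,0,0],"offset":[0,0,0],"fingers":0.03},
  {"angular":[0,0,0],"offset":[0,0,0],"fingers":0.03},
])

```text
t: 8.32
tcp_pos: [0.548, 0.0264, 0.081]
orientation: [-3.141, 0.0, 1.533]
force: [-0.9, 0.3, -0.7]
grip_width: 0.423
```

```bash
sed -i 's/w6.png/w7.png/' m.py; python3 m.py
```

```text
8.3667 [0.5479429  0.02643825 0.08108454] [-3.14104545e+00  7.15539723e-05  1.53304219e+00] [ 0.647166   -0.65120466 -1.44561777] [-0.00424218  0.04792607  0.00475201] 0.42067486740594046
tcp s,t 0.5466 0.0467
-0.018 433 tmax 0.0166 ztop 0.0841
-0.015 526 tmax 0.0174 ztop 0.0821
-0.012 553 tmax 0.0175 ztop 0.082
-0.009 533 tmax 0.0174 ztop 0.082
-0.006 551 tmax 0.0175 ztop 0.0818
-0.003 515 tmax 0.0174 ztop 0.0817
0.0 547 tmax 0.0168 ztop 0.0813
0.003 489 tmax 0.0165 ztop 0.0808
0.006 540 tmax 0.0169 ztop 0.0816
0.009 511 tmax 0.0168 ztop 0.0816
0.012 543 tmax 0.0168 ztop 0.0815
0.015 471 tmax 0.0166 ztop 0.081
0.018 518 tmax 0.0144 ztop 0.0826
0.021 161 tmax 0.0135 ztop 
0.024 117 tmax 0.0108 ztop 
0.026 62 tmax 0.0106 ztop 
0.031 246 tmax 0.0068 ztop 0.0719
0.036 236 tmax 0.0062 ztop 0.073
0.041 196 tmax 0.0059 ztop 0.0725
0.046 350 tmax 0.0063 ztop 0.0731
0.051 294 tmax 0.0062 ztop 0.0732
0.056 305 tmax 0.0063 ztop 0.0731
0.061 289 tmax 0.0063 ztop 0.0731
0.066 288 tmax 0.0061 ztop 0.073
0.071 273 tmax 0.0061 ztop 0.0732
0.076 280 tmax 0.0061 ztop 0.073
0.081 289 tmax 0.006 ztop 0.0731
0.086 279 tmax 0.0062 ztop 0.0733
end s rel tcp [0.03   0.0306 0.0311]
```

Request:
jog_arm([
  {"angular":[0,0,0],"offset":[0,-0.0012,0],"fingers":0.03},
  {"angular":[0,0,0],"offset":[0,-0.0012,0],"fingers":0.03},
  {"angular":[0,0,0],"offset":[0.0,-0.0012,0],"fingers":0.03},
  {"angular":[0,0,0],"offset":[0.0,-0.0012,0],"fingers":0.03},
])

```text
t: 8.7
tcp_pos: [0.5482, 0.0253, 0.0812]
orientation: [-3.142, -0.0, 1.533]
force: [-0.6, 0.5, -1.5]
grip_width: 0.419
```

```bash
sed -i 's/w7.png/w8.png/' m.py; python3 m.py | grep -v '^-'
```

```text
8.75 [0.54823429 0.02529309 0.08120441] [-3.14155794e+00 -3.32899818e-05  1.53310539e+00] [-0.1123807   0.26139628 -0.95481039] [ 0.00480443  0.03563    -0.00566387] 0.42205134730529664
tcp s,t 0.5469 0.0456
0.0 549 tmax 0.0167 ztop 0.0817
0.003 490 tmax 0.0166 ztop 0.0811
0.006 539 tmax 0.0168 ztop 0.0815
0.009 510 tmax 0.0168 ztop 0.0816
0.012 539 tmax 0.0167 ztop 0.0816
0.015 468 tmax 0.0166 ztop 0.0812
0.018 526 tmax 0.0143 ztop 0.0822
0.021 156 tmax 0.0134 ztop 
0.024 118 tmax 0.011 ztop 
0.026 60 tmax 0.0109 ztop 
0.031 267 tmax 0.0073 ztop 0.0723
0.036 254 tmax 0.0075 ztop 0.073
0.041 200 tmax 0.0074 ztop 0.0724
0.046 389 tmax 0.0073 ztop 0.073
0.051 299 tmax 0.0074 ztop 0.073
0.056 309 tmax 0.0073 ztop 0.0731
0.061 302 tmax 0.0073 ztop 0.073
0.066 305 tmax 0.0073 ztop 0.0731
0.071 297 tmax 0.0073 ztop 0.0732
0.076 298 tmax 0.0072 ztop 0.073
0.081 298 tmax 0.0072 ztop 0.0732
0.086 307 tmax 0.0072 ztop 0.0731
end s rel tcp [0.03   0.0305 0.031 ]
```

View pics/w8.png

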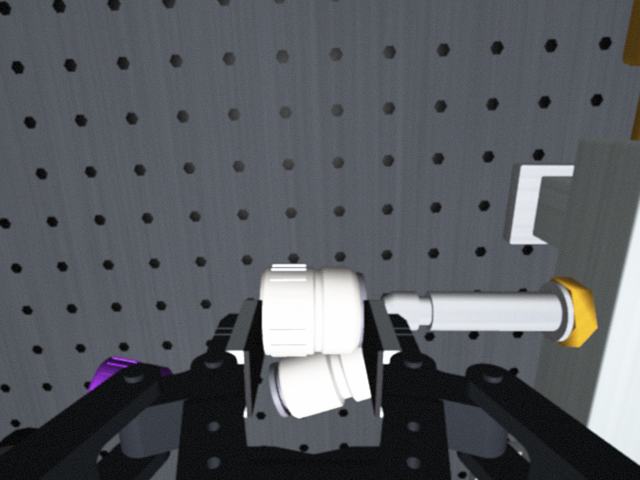

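Aligned (tube end at px 385,310, cap mouth at px 365; union below, clear). Inserting slowly.

Request:
jog_arm([
  {"angular":[0,0,0],"offset":[0.003,-0.0001,0],"fingers":0.03},
  {"angular":[0,0,0],"offset":[0.006,-0.0002,0],"fingers":0.03},
  {"angular":[0,0,0],"offset":[0.009,-0.0003,0],"fingers":0.03},
  {"angular":[0,0,0],"offset":[0.012,-0.0004,0],"fingers":0.03},
  {"angular":[0,0,0],"offset":[0.014,-0.0005,0],"fingers":0.03},
])

```text
t: 9.17
tcp_pos: [0.5628, 0.0248, 0.0812]
orientation: [3.141, 0.0, 1.533]
force: [-0.6, -0.7, -0.5]
grip_width: 0.426
```

Request:
jog_arm([
  {"angular":[0,0,0],"offset":[0.002,-0.0001,0],"fingers":0.03},
  {"angular":[0,0,0],"offset":[0.004,-0.0001,0],"fingers":0.03},
  {"angular":[0,0,0],"offset":[0.006,-0.0002,0],"fingers":0.03},
  {"angular":[0,0,0],"offset":[0.008,-0.0003,0],"fingers":0.03},
  {"angular":[0,0,0],"offset":[0.01,-0.0004,0],"fingers":0.03},
])

```text
t: 9.58
tcp_pos: [0.571, 0.0244, 0.0814]
orientation: [-3.139, -0.0, 1.533]
force: [-4.5, 0.6, 5.0]
grip_width: 0.421
```

Request:
jog_arm([
  {"angular":[0,0,0],"offset":[0.0008,0,0],"fingers":0.03},
  {"angular":[0,0,0],"offset":[0.0016,-0.0001,0],"fingers":0.03},
  {"angular":[0,0,0],"offset":[0.0024,-0.0001,0],"fingers":0.03},
  {"angular":[0,0,0],"offset":[0.0032,-0.0001,0],"fingers":0.03},
])

```text
t: 9.92
tcp_pos: [0.5751, 0.0242, 0.0813]
orientation: [-3.141, -0.0, 1.533]
force: [-4.0, -0.4, 5.2]
grip_width: 0.425
```

Request:
jog_arm([
  {"angular":[0,0,0],"offset":[0.0008,0,0],"fingers":0.03},
  {"angular":[0,0,0],"offset":[0.0016,-0.0001,0],"fingers":0.03},
])

```text
t: 10.08
tcp_pos: [0.5766, 0.0242, 0.0813]
orientation: [-3.14, -0.0, 1.533]
force: [-5.2, 0.2, 6.0]
grip_width: 0.42
```

Request:
jog_arm([
  {"angular":[0,0,0],"offset":[0.0008,0,0],"fingers":0.03},
  {"angular":[0,0,0],"offset":[0.0016,-0.0001,0],"fingers":0.03},
])

```text
t: 10.25
tcp_pos: [0.578, 0.0241, 0.0813]
orientation: [-3.14, -0.0, 1.533]
force: [-6.1, 1.3, 6.6]
grip_width: 0.42
```

Request:
jog_arm([
  {"angular":[0,0,0],"offset":[0.0007,0,0],"fingers":0.03},
  {"angular":[0,0,0],"offset":[0.0014,-0.0001,0],"fingers":0.03},
])

```text
t: 10.42
tcp_pos: [0.5788, 0.0241, 0.0812]
orientation: [-3.139, -0.0, 1.533]
force: [-8.0, 0.3, 10.0]
grip_width: 0.417
```

Request:
jog_arm([
  {"angular":[0,0,0],"offset":[0.0006,0,0],"fingers":0.03},
  {"angular":[0,0,0],"offset":[0.0006,0,0],"fingers":0.03},
])

```text
t: 10.58
tcp_pos: [0.5789, 0.0241, 0.0812]
orientation: [-3.138, -0.001, 1.533]
force: [-8.2, 0.6, 10.1]
grip_width: 0.421
```

Request:
jog_arm([
  {"angular":[0,0,0],"offset":[0.0006,0,0],"fingers":0.03},
  {"angular":[0,0,0],"offset":[0.0006,0,0],"fingers":0.03},
])

```text
t: 10.75
tcp_pos: [0.5791, 0.0241, 0.0812]
orientation: [-3.137, -0.001, 1.533]
force: [-9.3, -0.3, 11.2]
grip_width: 0.422
```

```bash
sed -i 's/w8.png/w9.png/' m.py; cat >> m.py <<'E'
print('--')
for a in np.arange(s0-.024,s0+.08,.001):
    k=(abs(S-a)<.0005)&(Z>.05)&(Z<.09)&(T-t0<.025)&(T-t0>.0)&(d>0)
    if k.sum()>5 and (a<s0-.010 or s0+.012<a<s0+.03 or a>s0+.05): print((a-s0).round(4),k.sum(),(np.percentile(T[k],99)-t0).round(4),np.percentile(Z[k],98).round(4))
E
python3 m.py | sed -n '1,2p;/--/,$p'
python3 - <<'E'
import cv2
a=cv2.imread('pics/w9.png');cv2.imwrite('pics/w9c.png',cv2.resize(a[220:420,220:560],None,fx=2.3,fy=2.3,interpolation=cv2.INTER_CUBIC))
E
```

```text
10.8 [0.57912158 0.02406004 0.08119571] [-3.13686155e+00 -5.30018152e-04  1.53302827e+00] [-8.63643572 -0.53563657 11.44202785] [0.14312091 2.01663416 0.01915967] 0.422020394675092
tcp s,t 0.5778 0.0455
--
-0.024 23 0.0109 0.0888
-0.023 46 0.0109 0.0895
-0.022 41 0.011 0.0894
-0.021 50 0.0108 0.0898
-0.02 44 0.011 0.0895
-0.019 75 0.0156 0.0899
-0.018 143 0.0164 0.0895
-0.017 242 0.0169 0.0893
-0.016 179 0.0168 0.0823
-0.015 180 0.0173 0.0828
-0.014 188 0.0174 0.0824
-0.013 189 0.0175 0.0823
-0.012 188 0.0174 0.0826
-0.011 187 0.0173 0.0823
0.013 178 0.0168 0.0818
0.014 167 0.0168 0.0819
0.015 149 0.0159 0.0812
0.016 145 0.0152 0.0804
0.017 135 0.0145 0.0796
0.018 208 0.0142 0.0895
0.019 182 0.0142 0.0894
0.02 57 0.0131 0.0891
0.021 63 0.0108 0.0894
0.022 67 0.0108 0.0899
0.023 67 0.011 0.0895
0.024 69 0.0108 0.0894
0.025 47 0.0107 0.089
0.026 20 0.0074 0.078
0.027 61 0.0074 0.0896
0.028 88 0.0074 0.0895
0.029 91 0.0073 0.089
0.051 72 0.0071 0.0732
0.052 74 0.0073 0.0732
0.053 73 0.0073 0.0735
0.054 66 0.0071 0.0734
0.055 79 0.0071 0.0732
0.056 72 0.0071 0.0734
0.057 73 0.0073 0.0732
0.058 73 0.0072 0.0729
0.059 70 0.0071 0.0729
0.06 76 0.0072 0.0732
0.061 72 0.0071 0.0731
0.062 289 0.011 0.077
0.063 153 0.0111 0.077
0.064 156 0.0114 0.0781
0.065 157 0.0116 0.079
0.066 138 0.0115 0.0786
0.067 129 0.0115 0.0786
0.068 138 0.0115 0.0786
0.069 136 0.0116 0.0779
0.07 126 0.0116 0.078
0.071 135 0.0227 0.0807
0.072 1587 0.0249 0.0846
0.073 814 0.0248 0.0856
0.074 257 0.0246 0.0863
0.075 188 0.0248 0.0862
0.076 209 0.0249 0.0864
0.077 203 0.0246 0.0863
0.078 199 0.0248 0.0865
0.079 208 0.0246 0.0864
```

View pics/w9c.png

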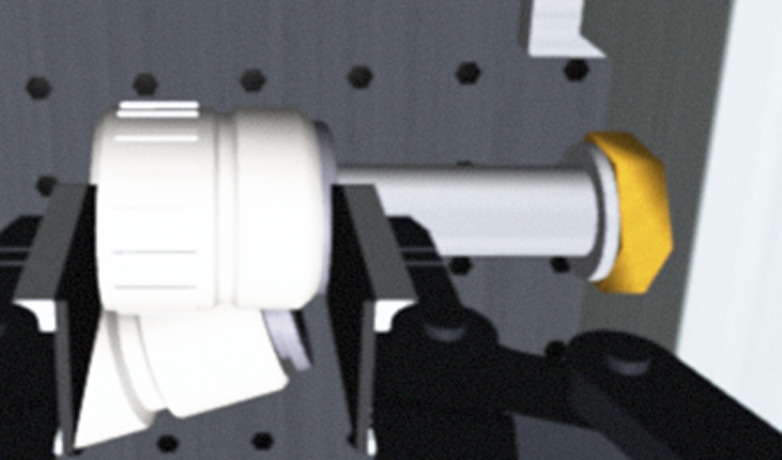

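Back face to bar is 90.5 mm, against 86 mm expected at home. So it is about 4 mm short, at the seal. Relieving the downward load a little and pushing through.

Request:
jog_arm([
  {"angular":[0,0,0],"offset":[0.0,0,0.0006],"fingers":0.03},
  {"angular":[0,0,0],"offset":[0.0004,0,0.0006],"fingers":0.03},
])

```text
t: 10.97
tcp_pos: [0.5799, 0.024, 0.0815]
orientation: [-3.138, -0.0, 1.533]
force: [-6.6, 0.3, 5.2]
grip_width: 0.419
```

Request:
jog_arm([
  {"angular":[0,0,0],"offset":[0.0006,0,0],"fingers":0.03},
  {"angular":[0,0,0],"offset":[0.0006,0,0],"fingers":0.03},
])

```text
t: 11.13
tcp_pos: [0.58, 0.0241, 0.0814]
orientation: [-3.137, -0.0, 1.533]
force: [-8.2, 0.4, 7.6]
grip_width: 0.419
```

Request:
jog_arm([
  {"angular":[0,0,0],"offset":[0.0006,0,0],"fingers":0.03},
  {"angular":[0,0,0],"offset":[0.0006,0,0],"fingers":0.03},
])

```text
t: 11.3
tcp_pos: [0.5801, 0.024, 0.0813]
orientation: [-3.135, -0.0, 1.533]
force: [-9.6, 0.3, 8.4]
grip_width: 0.421
```

Request:
jog_arm([
  {"angular":[0,-0.3,0],"offset":[0.0,0,0.0005],"fingers":0.03},
  {"angular":[0,-0.3,0],"offset":[0.0004,0,0.0005],"fingers":0.03},
])

```text
t: 11.47
tcp_pos: [0.5827, 0.0239, 0.082]
orientation: [3.137, -0.0, 1.533]
force: [-2.0, -0.5, -1.3]
grip_width: 0.423
```

Request:
jog_arm([
  {"angular":[0,0,0],"offset":[0.0006,0,0],"fingers":0.03},
  {"angular":[0,0,0],"offset":[0.0006,0,0],"fingers":0.03},
])

```text
t: 11.63
tcp_pos: [0.5829, 0.0239, 0.0819]
orientation: [3.139, -0.0, 1.533]
force: [-5.4, -0.3, 1.5]
grip_width: 0.422
```

Request:
jog_arm([
  {"angular":[0,0,0],"offset":[0.0005,0,0],"fingers":0.03},
  {"angular":[0,0,0],"offset":[0.0005,0,0],"fingers":0.03},
])

```text
t: 11.8
tcp_pos: [0.5829, 0.0239, 0.0818]
orientation: [3.14, -0.0, 1.533]
force: [-6.6, -0.1, 3.8]
grip_width: 0.42
```

Request:
jog_arm([
  {"angular":[0,0,0],"offset":[0.0006,0,0.0003],"fingers":0.03},
  {"angular":[0,0,0],"offset":[0.001,0,0.0003],"fingers":0.03},
])

```text
t: 11.97
tcp_pos: [0.5831, 0.0239, 0.0818]
orientation: [-3.141, -0.0, 1.533]
force: [-8.8, -0.6, 4.6]
grip_width: 0.421
```

Request:
jog_arm([
  {"angular":[0,0,0],"offset":[0.0006,0,0.0002],"fingers":0.03},
  {"angular":[0,0,0],"offset":[0.0008,0,0.0002],"fingers":0.03},
])

```text
t: 12.13
tcp_pos: [0.5831, 0.0239, 0.0818]
orientation: [-3.14, -0.0, 1.533]
force: [-9.8, 0.3, 5.2]
grip_width: 0.422
```

```bash
sed -i 's/w9.png/w10.png/' m.py; python3 m.py | sed -n '1,2p;/--/,$p' | awk 'NR<4 || ($1<-.014)||($1>.016&&$1<.022)||($1>.059&&$1<.074)'
```

```text
12.1833 [0.58304155 0.02389932 0.08177982] [-3.13972919e+00 -1.07135133e-04  1.53313295e+00] [-9.34085619 -0.33722959  4.27336034] [2.21800132e-03 2.23638177e+00 4.45982499e-03] 0.4195148081170865
tcp s,t 0.5818 0.0455
--
-0.024 26 0.0106 0.0899
-0.023 42 0.0109 0.0898
-0.022 43 0.0109 0.0896
-0.021 41 0.0107 0.0895
-0.02 42 0.0108 0.0898
-0.019 63 0.0155 0.0898
-0.018 137 0.0165 0.0893
-0.017 251 0.0169 0.0897
-0.016 176 0.0168 0.0827
-0.015 176 0.0173 0.083
0.017 126 0.0143 0.08
0.018 203 0.0141 0.0891
0.019 183 0.0143 0.0896
0.02 59 0.0133 0.0895
0.021 61 0.0108 0.0898
0.06 145 0.0113 0.078
0.061 157 0.0115 0.0785
0.062 135 0.0116 0.0787
0.063 130 0.0116 0.079
0.064 139 0.0116 0.0783
0.065 125 0.0115 0.0785
0.066 128 0.0117 0.0785
0.067 131 0.0121 0.0786
0.068 1353 0.0248 0.0846
0.069 947 0.0248 0.0857
0.07 218 0.0249 0.0864
0.071 211 0.0247 0.0864
0.072 199 0.0246 0.0864
0.073 190 0.0246 0.0864
```

Back-to-bar is now 86.5 mm (expected 86.2) with a firm stop at about 9–10 N: home. Releasing.

Request:
jog_arm([
  {"angular":[0,0,0],"offset":[0,0,0],"fingers":0.042},
  {"angular":[0,0,0],"offset":[0,0,0],"fingers":0.046},
  {"angular":[0,0,0],"offset":[0,0,0],"fingers":0.052},
  {"angular":[0,0,0],"offset":[-0.002,0,0],"fingers":0.056},
  {"angular":[0,0,0],"offset":[-0.002,0,0],"fingers":0.056},
])

```text
t: 12.6
tcp_pos: [0.5847, 0.024, 0.0831]
orientation: [3.135, -0.0, 1.533]
force: [-0.5, -0.6, 0.4]
grip_width: 0.656
```

```bash
sed -i 's/w10.png/w11.png/' m.py; python3 m.py | sed -n '1,2p;/--/,$p' | awk 'NR<4 || ($1<-.014)||($1>.014&&$1<.03)||($1>.059&&$1<.074)'
python3 - <<'E'
import cv2
a=cv2.imread('pics/w11.png');cv2.imwrite('pics/w11c.png',cv2.resize(a[220:420,200:540],None,fx=2.3,fy=2.3,interpolation=cv2.INTER_CUBIC))
E
```

```text
12.65 [0.5846719  0.02398907 0.0830681 ] [ 3.13528322e+00 -2.31013996e-04  1.53310632e+00] [-0.81845313 -0.59237437  0.03275479] [-0.01987426  0.00416359  0.00043426] 0.6531031906764946
tcp s,t 0.5834 0.0456
--
-0.021 6 0.0152 0.0727
-0.02 125 0.0162 0.0821
-0.019 156 0.0167 0.0826
-0.018 175 0.0166 0.0834
-0.017 179 0.0174 0.0834
-0.016 183 0.0172 0.0834
-0.015 187 0.0174 0.0834
0.015 110 0.0142 0.0799
0.016 83 0.0111 0.0791
0.017 114 0.0112 0.0762
0.018 181 0.0139 0.0772
0.019 153 0.0143 0.0792
0.02 148 0.0142 0.0794
0.021 109 0.0135 0.0788
0.022 18 0.0092 0.0778
0.023 71 0.0072 0.0734
0.024 65 0.0071 0.0733
0.025 74 0.0072 0.073
0.026 67 0.0074 0.0731
0.027 67 0.0072 0.0735
0.028 148 0.0106 0.0898
0.029 183 0.0105 0.0897
0.06 137 0.0115 0.0777
0.061 123 0.0114 0.0785
0.062 130 0.0114 0.0788
0.063 120 0.0113 0.0784
0.064 141 0.0115 0.0787
0.065 130 0.0113 0.0783
0.066 548 0.0245 0.0844
0.067 1601 0.0248 0.0853
0.068 232 0.0249 0.0862
0.069 213 0.0246 0.0862
0.07 184 0.0246 0.0864
0.071 194 0.0244 0.0863
0.072 196 0.0248 0.0863
0.073 196 0.0246 0.0862
```

View pics/w11c.png

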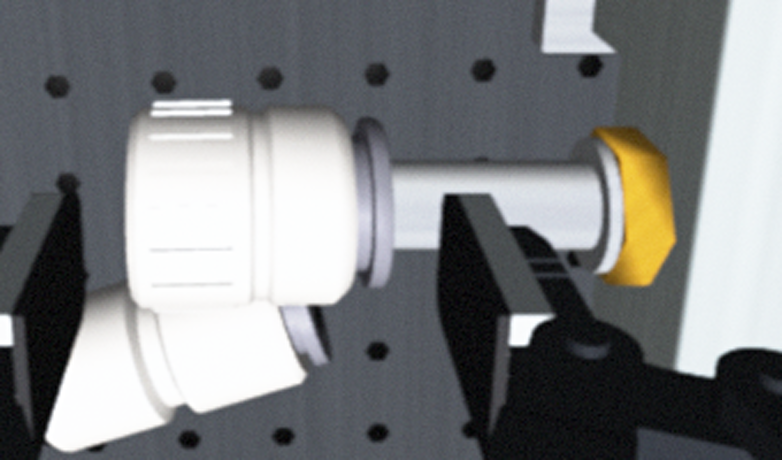

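Fingers are clear on both sides, and the ring is out: 42 mm from back to ring face, jaws in the groove. Withdrawing straight up.

Request:
jog_arm([
  {"angular":[0,0,0],"offset":[0,0,0.01],"fingers":0.056},
  {"angular":[0,0,0],"offset":[0,0,0.03],"fingers":0.056},
  {"angular":[0,0,0],"offset":[0,0,0.06],"fingers":0.056},
  {"angular":[0,0,0],"offset":[0,0,0.09],"fingers":0.056},
  {"angular":[0,0,0],"offset":[0,0,0.12],"fingers":0.056},
])

```text
t: 13.07
tcp_pos: [0.5842, 0.0237, 0.2049]
orientation: [3.136, -0.0, 1.533]
force: [1.1, 0.6, 0.3]
grip_width: 0.658
```

Request:
jog_arm([
  {"angular":[0,0,0],"offset":[0,0,0],"fingers":0.056},
  {"angular":[0,0,0],"offset":[0,0,0],"fingers":0.056},
  {"angular":[0,0,0],"offset":[0,0,0],"fingers":0.056},
  {"angular":[0,0,0],"offset":[0,0,0],"fingers":0.056},
])

```text
t: 13.4
tcp_pos: [0.5834, 0.0241, 0.2019]
orientation: [3.138, 0.0, 1.533]
force: [0.0, 0.2, -0.5]
grip_width: 0.662
```

```bash
python3 - <<'E'
from h import *
img,d,P=cloud('wrist'); o=r.observe(); print(o['t'],o['tcp_pos'],o['force'],o['grip_width'])
ph=-.037;u=np.array([np.cos(ph),np.sin(ph)]);v=np.array([-u[1],u[0]]);S=P[...,:2]@u;T=P[...,:2]@v;Z=P[...,2]
m=(abs(T-.046)<.012)&(Z>.076)&(Z<.0815+.003)&(S>.54)&(S<.63);print('cap s back/ring',np.percentile(S[m],[.5,99.5]).round(4))
m=(abs(T-.046)<.02)&(Z>.081)&(Z<.09)&(S>.62);print('bar face',np.percentile(S[m],1).round(4))
for q in regions_of('wrist','union')[:1]: print(q['p'],np.median(P[q['pixels']&(d>0)],0))
cv2.imwrite('pics/fin.png',img[...,::-1])
E
```

```text
13.45 [0.58331306 0.02403142 0.20165278] [0.43724379 0.24515033 0.24914507] 0.6542106016253438
cap s back/ring [0.5634 0.6048]
bar face 0.6501
0.67 [ 0.56165422 -0.0301872   0.03038579]
```

View pics/fin.png

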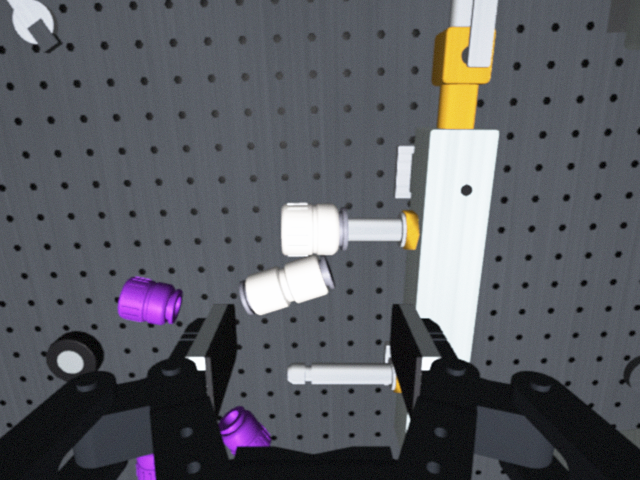

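The stop end sits straight on the left tube (px 312,230) with its ring out. The right tube (px 340,373) is bare, the union hasn't moved, and the gripper is clear. Handing in.

```bash
python3 -c "
from plant import r
print(r.close_job())"
```

```text
the job is handed in; nothing more can be done
None
```

The stop end is now on the outlet tube that was open, pushed home with its collet ring out. The job was handed in at about 13.5 s; the hand-in reports no verdict.

**What I did:** I squeezed the stop end lengthwise, one finger on its closed end and the other on the collet ring above the tube. With the ring held in, I drew it straight off the right tube, moved it 110 mm across and pushed it onto the left tube. I then opened the fingers and lifted clear.

**Last checks:**
- **Fit:** The closed end was about 86.7 mm from the manifold bar's front face; about 86.2 mm was expected when fully home.
- **Ring:** It measured about 42 mm from closed end to ring face, so the ring is out and the jaws should be in the groove. I did not tug on the stop end to confirm it holds.
- **Surroundings:** The gripper was clear, with no force showing. The union had moved about 3 mm at most, which is within camera error.

**What went less smoothly:**
- It stuck at the rubber seal about 4 mm short of home. I lifted the tool slightly and corrected its tilt, and it went home with no more than about 10 N of push.
- One fingertip probably rested on the tube during the squeeze and while pushing on. The upward force read at most 14 N, against the 40 N limit.
- The gripper read about 36 mm with the ring in, where 39 mm was expected. The pictures showed the ring pressed in, so I went on.

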